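# Hang the drive head on the spring balancer

## Robot

A 7-joint arm with a two-finger parallel gripper is mounted at the origin on a cart in front of the work surface, level with it; the furniture and walls round the work are solid. World frame = base frame: x ahead of the robot, y to its left, z up, the work surface at z = 0. Lengths are in m, angles in rad, forces in N, time in s.
With the tool pointing down it reaches from about 0.4 to 0.85 m from the base axis. Payload 10.4 kg.
Tool frame: the origin (TCP) lies midway between the tips of the shut fingers; the grasp point (between the pads) lies 19 mm behind it; z points along the fingers, x is the direction in which the jaws open and shut, and the axes are right-handed (so a half turn about z gives the same grasp; the last joint's range is limited). The gripper opens to 85 mm and grips with 20 to 120 N. Pads are 22 mm wide; open, the fingers measure 114 mm over their backs; the gripper's body (76 mm by 85 mm) begins 54 mm behind the grasp point. The pads swing forward as they close: fully open they stand 13 mm farther back than shut.
Start: joints at [1.121, 0.332, -0.065, 1.46, 0.022, 1.35, -0.088], TCP at [0.259, -0.569, 0.231] pointing down, gripper open.
Joint ranges: [-2.6, 2.6], [-0.5, 2.12], [-1.47, 1.34], [0.16, 2.42], [-1.27, 4.41], [0.06, 2.06], [-2.6, 2.6]. Speed limits (rad/s): [2.22, 2.22, 2.79, 2.79, 3.14, 3.14, 3.14].

## Interface

Orientations are given as a unit quaternion [x, y, z, w].
In Python, from workcell import manip, cams gives the robot as it stands.
- The arm moves only by the tool move_arm, never from a script. Its argument "moves" is a list of rows, each a list of 7 numbers: the turn, a rotation vector about the tool's x, y, z in degrees, then the shift along the tool's x, y, z in m, then the finger opening in m, from 0 to 0.0854. A call has 1 to 10 rows; each row is the pose to reach, as a shift and turn from the pose commanded when the call began, along the tool's axes at that moment; what a row does not reach only later rows make up. A row lasts 1/10 s, in which the tool goes at most 50 mm and 8.59 degrees, less where a joint would pass 70% of its speed; a pose out of reach is approached as far as the arm can. A call with a gripper value outside its range is refused whole. The fingers move at their own pace and stop on an object; "grip_force" is the grip in N (left out, the last holds). Time passes only in rows, so rows that repeat a pose let the fingers close. It gives the time, the measured TCP pose, the force and the opening at its end, in the units of the state.
- manip.get_obs(): the state, without advancing time (a new reading comes with each control period).
- cams.camera(name): name is "side" or "top"; returns the picture (400x640x3 uint8, red, green, blue); there is no depth.
- cams.camera_params(name): a dict with "fx", "fy", "cx", "cy" (pixels), "xyz" and "rotation" of the camera in the world. Camera axes: x right, y up, looking along -z (the intrinsics and any distortion apply to the point x, -y, -z); pixel columns grow to the right and rows downward; lengths in m; the calibration is good to about 2 mm. A picture is of the moment at which its call begins. camera_params takes no time and is no camera call.
- manip.hand_in(): hands the job in, once; it reports no verdict.
The state is a dict: "clock": time; "joint_pos": joint angles; "joint_velocities": joint speeds; "tau": joint torques, N m; "position": TCP position; "ee_rot": TCP orientation; "ft_force": force on the tool from outside, world axes, zero at the start; "torque": the same for the moment, N m; "grip_width": opening from 0.0 (shut) to 1.0 (fully open).
Only numpy, scipy, OpenCV 4.12 (cv2) and the standard library are available. Lean on these libraries where they do the work, as an engineer would, in place of code of your own. Each camera call takes 0.05 s, during which the arm holds its last target. There are 200 camera calls.

## Task

Take the balancer's hook by its wooden handle, pull it down against its spring and slide it through the lifting eye of the drive head that stands in the cradle, so that the eye's cross-bar lies in the hook. Then ease the hook up, without letting it snap, until the spring has drawn it fully up and the head hangs upright and still, clear of the cradle, and let go. Press and push only gently on the head (well under 18 N), and leave the things lying around where they are.

Things in the scene. Friction and masses are not known exactly. Their poses are not given: they have to be found in the camera images.
- hook_handle (a point): Grip point of the balancer's handle, an upright dark wooden block 26 (x) x 16 (y) x 42 mm tall; the point is on its centre line, 18 mm below its top, 24 mm above the arm. z up; y along the rail, the way the hook points; x to the column, 170 mm away, 370 mm high with its drum. Handle, arm and hook are one rigid part that moves only up and down (joint hook) and along the rail (joint trolley).
- hook_throat (a point): Middle of the hook's throat floor, where the bar is to lie, 78 mm straight below hook_handle, same axes. Steel hook 12 mm wide in x. Under the throat floor a nose 7 mm thick, y -20 to +14 mm; upturned tip 6 mm high at y +8 to +14; shank at y -20 to -8 up to the arm, whose underside is 40 mm above the throat floor. Nose and tip together are 13 mm high; the throat is 16 mm long.
- hook (a joint): Travel of the hook in m: 0 fully up (its rest place, throat 222 mm above the bench), grows as it is pulled down, stop at 0.155. The spring pulls it up with about 8 N (empty hook) at the top, 10 N at the bottom; there is little friction, so let go when pulled down it flies up.
- trolley (a joint): Place of the column's trolley along the rail in m, grows towards +y of hook_handle, range -0.13 to 0.13; runs freely with about 0.5 N friction.
- drive_head: Part to hang: grey metal block 46 x 46 x 44 mm, 0.33 to 0.55 kg, with cap, stem and lifting eye on top, loose in the cradle. Origin: centre of its underside; z up, y parallel to the hook's y within 0.06 rad. THE EYE'S HEIGHT differs each time and is not measured (it is clamped somewhere on the stem): find it by feel or sight; its landing plate's top is 90 to 114 mm above the origin.
- eye_lowest (a point): Fixed point on the head, 90 mm above its origin: where the eye's plate top would be at its LOWEST setting; really 0 to 24 mm higher. Eye: landing plate 34 mm wide (x), 5 thick, y -30 to +20; cross-bar, 8 mm diameter, along x at y 0, centre 21 mm above the plate top (17 mm free below it), cheeks 26 mm apart. The hook comes from -y: nose down on the plate before the bar, then slide along under the bar.
- cradle: Fixed parking cradle, a square pocket 51 mm wide with walls 22 mm high and a floor 6 mm above the bench, in which the head stands. Origin: centre of its underside; bolted to the bench under the hook's path, so that the hook's x and the head's x agree within 4 mm.
- bush_bronze: Bystander: flanged bronze bush, 45 mm wide, 30 mm high; origin at the centre of its underside.
- tin_screws: Bystander: round tin with a wooden-looking lid, 73 mm wide, 45 mm high; origin at the centre of its underside.
- gear_b: Bystander: small gear, 55 mm wide, 19 mm high; origin at the centre of its underside.
- scrap_block: Bystander: dark steel block 75 x 60 x 24 mm; origin at the centre of its underside.
Things that resemble listed ones, but are neither listed nor needed, are in the scene too. Of the things that look like the drive_head, the middle-sized one is meant.

How it is judged:
On the way:
1. the hook has been pulled down and its throat brought under the eye's bar, the head still standing in the cradle (value of joint hook above 0.08 m and height (world z) of drive_head below 0.012 m and y of hook_throat in the frame of drive_head between -0.007 and 0.012 m and z of hook_throat in the frame of drive_head between 0.092 and 0.134 m), for 0.1 s.
At the end, for the whole second after the job is handed in: The hook is within 10 mm of fully up with the eye's bar in its throat (head within 30 mm of the hook along y, its underside 103 to 135 mm below the throat); the head hangs from it, its underside more than 80 mm above the bench, upright within 0.2 rad and still (under 0.08 m/s); handle released (value of joint hook below 0.01 m and height (world z) of drive_head above 0.08 m and angle between drive_head's own z axis and vertical below 0.2 rad and linear speed of drive_head below 0.08 m/s and z of drive_head in the frame of hook_throat between -0.135 and -0.103 m and y of drive_head in the frame of hook_throat between -0.03 and 0.03 m); the robot touches nothing.
It fails at once if the hook pressed or pushed on the head with more than 18 N (contact force between hook and drive_head above 18 N).
It fails at once if the hook was let snap up (faster than 0.3 m/s) (velocity of joint hook below -0.3 m/s).
It fails at once if a bush, tin, gear or block lying around was moved by more than 25 mm (distance of any of bush_bronze, tin_screws, gear_b, scrap_block from where it was at the start of the episode above 0.025 m).
It also fails if it takes over 69 s, if anything falls off the work surface, if the arm or the gripper's body presses on something with over 40 N, if the wrist force passes 120 N, or if a joint passes its speed limit or range.

## Working session

There is one attempt and no reset: what is moved stays moved. The work goes in short steps, Python scripts to look and compute and a tool call to move; the robot and the scene stay as the last step left them, time stands still between calls to the robot, and variables do not carry over. Pictures are saved under pics/ and viewed, about 8 in all and at most 12, crops included, and the job is handed in when it is done.

Besides the shell and the picture viewer there is one more tool, called after ">>>" by a JSON object that holds its "op" and its "data", one argument or row to a line. move_arm: Moves the arm, as the interface text tells. Its arguments: {"type":"object","properties":{"moves":{"type":"array","items":{"type":"array","items":{"type":"number"}}},"grip_force":{"type":"number"}},"required":["moves"]}

```bash
mkdir -p pics; cat > h.py <<'E'
from workcell import manip, cams
import numpy as np, cv2
def snap(n,f,crop=None,s=1):
    im=cams.camera(n)[:,:,::-1].copy()
    cv2.imwrite('pics/raw_'+f,im)
    if crop: x0,y0,x1,y1=crop; im=im[y0:y1,x0:x1]
    if s!=1: im=cv2.resize(im,None,fx=s,fy=s,interpolation=cv2.INTER_CUBIC)
    cv2.imwrite('pics/'+f,im)
def ray(n,u,v):
    p=cams.camera_params(n); R=np.array(p['rotation']); 
    d=R@np.array([(u-p['cx'])/p['fx'],-(v-p['cy'])/p['fy'],-1]); return np.array(p['xyz']),d
def atz(n,u,v,z):
    o,d=ray(n,u,v); return o+d*(z-o[2])/d[2]
def proj(n,P):
    p=cams.camera_params(n); R=np.array(p['rotation']); c=R.T@(np.array(P)-p['xyz'])
    return p['cx']+p['fx']*c[0]/-c[2], p['cy']+p['fy']*c[1]/c[2]
def tri(a,b):
    o1,d1=ray(*a);o2,d2=ray(*b); A=np.stack([d1,-d2],1); t=np.linalg.lstsq(A,o2-o1,rcond=None)[0]
    p,q=o1+d1*t[0],o2+d2*t[1]; return (p+q)/2,np.linalg.norm(p-q)
E
python3 - <<'E'
from h import *
snap('side','s1.png'); snap('top','t1.png')
for n in('side','top'): print(cams.camera_params(n))
print(manip.get_obs())
E
```

```text
{'fx': 435.74596646010605, 'fy': 435.74596646010605, 'cx': 317.99566523388955, 'cy': 199.24583630104834, 'xyz': array([-0.0557696 ,  0.63529516,  0.66002382]), 'rotation': array([-0.24173345,  0.40213149,  0.76305621, -0.44452269])}
{'fx': 474.11454077118043, 'fy': 474.11454077118043, 'cx': 327.8488721158133, 'cy': 195.14513481397867, 'xyz': array([0.44116512, 0.30416387, 1.05582754]), 'rotation': array([-0.04333348,  0.06538225,  0.70728584, -0.70256253])}
{'clock': 0.1, 'joint_pos': array([ 1.12136424,  0.33280984, -0.06469694,  1.46084717,  0.02159055,
        1.34990137, -0.08848291]), 'joint_velocities': array([ 0.00038231, -0.00094555, -0.00111029, -0.00197702, -0.00093038,
        0.00074206, -0.00168305]), 'tau': array([ 1.54156329e-03, -6.26740551e+01,  4.93814726e-02, -3.92429173e+01,
        1.64814392e-02,  6.94367511e-03,  7.02218230e-06]), 'position': array([ 0.25860414, -0.56862405,  0.2305996 ]), 'ee_rot': array([ 8.40837957e-01, -5.41286547e-01, -5.47102557e-04, -3.23106184e-04]), 'ft_force': array([ 0.12253991, -0.24490776,  0.57755334]), 'torque': array([-0.04357791, -0.05677971, -0.02857952]), 'grip_width': 0.9952538289682941}
```

Rotation is a quaternion; I'll fix the helper.

```bash
sed -i "s/R=np.array(p\['rotation'\])/R=Rot.from_quat(p['rotation']).as_matrix()/; 2i from scipy.spatial.transform import Rotation as Rot" h.py; python3 -c "
from h import *
print(ray('side',318,199),ray('top',328,195))"
```

```text
(array([-0.0557696 ,  0.63529516,  0.66002382]), array([ 0.72669376, -0.39895329, -0.55924304])) (array([0.44116512, 0.30416387, 1.05582754]), array([ 0.15346817, -0.03191882, -0.98763804]))
```

View pics/s1.png

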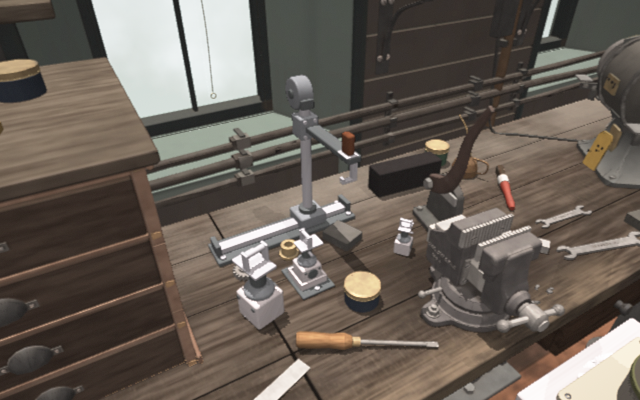

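View pics/t1.png

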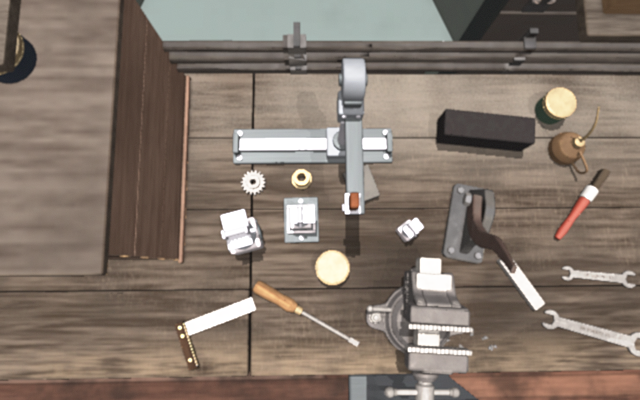

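The side view shows the brown handle at (348,143). There are three head-like things: a large one at (262,290), a middle one in the cradle at (306,265), and a small one at (404,238). I choose the middle one in the cradle, which is at (301,217) in the top view, and check it in crops.

```bash
python3 - <<'E'
import cv2,numpy as np
s=cv2.imread('pics/raw_s1.png');t=cv2.imread('pics/raw_t1.png')
f=lambda im,a,k:cv2.resize(im[a[1]:a[3],a[0]:a[2]],None,fx=k,fy=k,interpolation=cv2.INTER_CUBIC)
a=f(s,(270,120,370,300),3.3); b=f(t,(270,180,380,250),4)
H=max(a.shape[0],b.shape[0]);P=lambda x:np.pad(x,((0,H-x.shape[0]),(0,0),(0,0)))
o=np.hstack([P(a),P(b)]);print(a.shape,o.shape);cv2.imwrite('pics/c1.png',o)
E
```

```text
(594, 330, 3) (594, 770, 3)
```

View pics/c1.png

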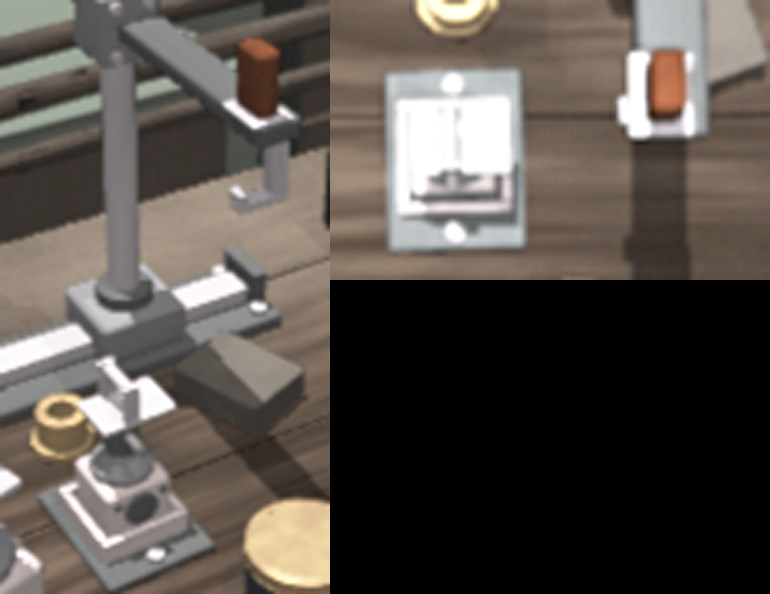

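```bash
python3 - <<'E'
from h import *
np.set_printoptions(precision=4,suppress=True)
s=lambda x,y:('side',270+x/3.3,120+y/3.3)
t=lambda x,y:('top',270+(x-330)/4,180+y/4)
print('handle top',tri(s(257,47),t(668,80)), atz(*t(668,80),.318))
c=atz(*t(455,159),.004);print('cradle',c, 'side',atz(*s(126,548-13),.004))
for n,p in dict(L=(80,405),T=(150,378),R=(175,405),B=(110,432)).items():
    print(n,[atz(*s(*p),z) for z in(.096,.108,.12)])
for h in(0,.012,.024):
  for yaw in (0,):
    P=[(-.017,-.03),(.017,-.03),(.017,.02),(-.017,.02)]
    o=c+[0,0,0]
    for n in('side','top'):
        q=[proj(n,(o[0]+a,o[1]+b,.096+h)) for a,b in P]+[proj(n,(o[0]+a,o[1],.117+h+.004)) for a in(-.013,.013)]
        q=np.array(q); print(h,n,((q-[270,120])*3.3 if n=='side' else (q-[270,180])*4+[330,0]).round().tolist())
E
```

```text
handle top (array([0.5486, 0.239 , 0.3147]), np.float64(0.0015581719880601954)) [0.5477 0.2386 0.318 ]
cradle [0.5492 0.3302 0.004 ] side [0.5347 0.3374 0.004 ]
L [array([0.5636, 0.3513, 0.096 ]), array([0.5504, 0.3574, 0.108 ]), array([0.5372, 0.3634, 0.12  ])]
T [array([0.5652, 0.3015, 0.096 ]), array([0.552 , 0.3086, 0.108 ]), array([0.5388, 0.3157, 0.12  ])]
R [array([0.5346, 0.301 , 0.096 ]), array([0.522 , 0.3081, 0.108 ]), array([0.5094, 0.3153, 0.12  ])]
B [array([0.5322, 0.347 , 0.096 ]), array([0.5197, 0.3532, 0.108 ]), array([0.5072, 0.3593, 0.12  ])]
0 side [[178.0, 407.0], [151.0, 377.0], [80.0, 402.0], [105.0, 434.0], [131.0, 387.0], [110.0, 363.0]]
0 top [[510.0, 174.0], [509.0, 107.0], [411.0, 108.0], [411.0, 174.0], [449.0, 161.0], [449.0, 109.0]]
0.012 side [[178.0, 391.0], [151.0, 361.0], [79.0, 387.0], [105.0, 418.0], [130.0, 371.0], [110.0, 348.0]]
0.012 top [[510.0, 171.0], [509.0, 104.0], [410.0, 104.0], [410.0, 172.0], [448.0, 159.0], [448.0, 106.0]]
0.024 side [[178.0, 376.0], [151.0, 346.0], [78.0, 371.0], [104.0, 403.0], [130.0, 355.0], [109.0, 332.0]]
0.024 top [[510.0, 169.0], [510.0, 101.0], [409.0, 101.0], [409.0, 170.0], [448.0, 156.0], [448.0, 102.0]]
```

>>> {"op": "move_arm", "data": {
  "moves": [
    [0, 0, 0, 0, 0, -0.05, 0.0854],
    [0, 0, 0, 0, 0, -0.1, 0.0854],
    [0, 0, 0, 0, 0, -0.15, 0.0854],
    [0, 0, -8, 0, 0, -0.2, 0.0854],
    [0, 0, -16, -0.03, -0.03, -0.22, 0.0854],
    [0, 0, -24, -0.06, -0.06, -0.22, 0.0854],
    [0, 0, -32, -0.09, -0.09, -0.22, 0.0854],
    [0, 0, -40, -0.12, -0.12, -0.22, 0.0854],
    [0, 0, -48, -0.15, -0.15, -0.22, 0.0854],
    [0, 0, -56, -0.18, -0.18, -0.22, 0.0854]
  ]
}}

```text
clock: 1.1
position: [0.3483, -0.3288, 0.451]
ee_rot: [0.997, -0.08, -0.0, 0.0]
ft_force: [0.8, -0.6, 0.5]
grip_width: 1.003
```

>>> {"op": "move_arm", "data": {
  "moves": [
    [0, 0, -8, 0.009, -0.048, 0, 0.0854],
    [0, 0, -16, 0.018, -0.096, 0, 0.0854],
    [0, 0, -24, 0.027, -0.144, 0, 0.0854],
    [0, 0, -32, 0.036, -0.192, 0, 0.0854],
    [0, 0, -40, 0.044, -0.24, 0, 0.0854],
    [0, 0, -48, 0.053, -0.288, 0, 0.0854],
    [0, 0, -56, 0.062, -0.336, 0, 0.0854],
    [0, 0, -64, 0.07, -0.384, 0, 0.0854],
    [0, 0, -72, 0.079, -0.432, 0, 0.0854],
    [0, 0, -80, 0.087, -0.48, 0, 0.0854]
  ]
}}

```text
clock: 2.1
position: [0.5137, 0.13, 0.4513]
ee_rot: [0.816, 0.579, 0.0, 0.0]
ft_force: [1.0, -0.1, 0.5]
grip_width: 1.0
```

```bash
cat > d.py <<'E'
import sys; from h import *
o=manip.get_obs(); R=Rot.from_quat(o['ee_rot']); g=np.array([float(a) for a in sys.argv[1:4]])
Rt=Rot.from_matrix(np.array([[0,1,0],[1,0,0],[0,0,-1]]).T)
print(o['clock'],o['position'].round(4),o['ft_force'].round(2),round(o['grip_width'],3),'shift',R.inv().apply(g-o['position']).round(4),'turn',np.degrees((R.inv()*Rt).as_rotvec()).round(2),'q',o['joint_pos'].round(2))
E
python3 d.py .548 .239 .45
```

```text
2.1 [0.5137 0.13   0.4513] [ 1.02 -0.14  0.48] 1.0 shift [ 0.1142 -0.0037  0.0012] turn [ 2.000e-02  1.000e-02 -1.928e+01] q [ 0.37  0.18 -0.84  1.25  0.14  1.77  0.8 ]
```

>>> {"op": "move_arm", "data": {
  "moves": [
    [0, 0, -7, 0.04, -0.001, 0, 0.0854],
    [0, 0, -14, 0.08, -0.002, 0, 0.0854],
    [0, 0, -19.3, 0.114, -0.004, 0, 0.0854],
    [0, 0, -19.3, 0.114, -0.004, 0.05, 0.0854],
    [0, 0, -19.3, 0.114, -0.004, 0.09, 0.0854],
    [0, 0, -19.3, 0.114, -0.004, 0.12, 0.0854],
    [0, 0, -19.3, 0.114, -0.004, 0.12, 0.0854]
  ]
}}

```text
clock: 2.8
position: [0.5467, 0.2357, 0.3271]
ee_rot: [0.709, 0.706, -0.003, -0.001]
ft_force: [-0.9, -1.0, -1.1]
grip_width: 1.001
```

```bash
python3 d.py .548 .239 .284; python3 - <<'E'
from h import *
snap('side','s2.png',(250,60,410,200),5);snap('top','t2.png')
E
```

```text
2.8 [0.5467 0.2357 0.3271] [-0.86 -0.98 -1.05] 1.001 shift [0.0034 0.0016 0.0431] turn [-0.35  0.18 -0.25] q [ 0.2   0.37 -0.92  1.34  0.29  1.58  0.89]
```

View pics/s2.png

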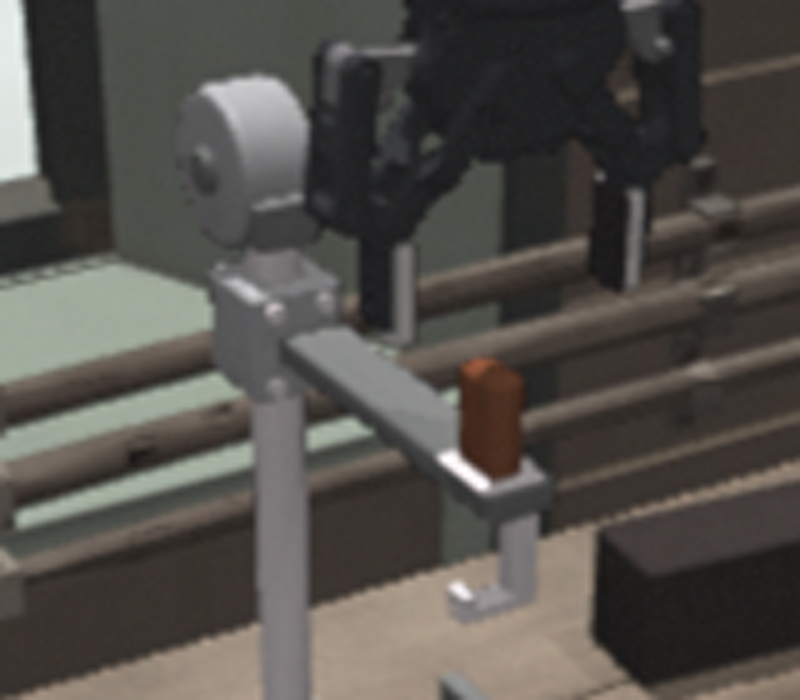

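The fingers straddle the handle, which is at crop (490,415), along y. I go down and close.

>>> {"op": "move_arm", "data": {
  "grip_force": 60,
  "moves": [
    [0, 0, 0, 0.001, 0.001, 0.02, 0.0854],
    [0, 0, 0, 0.001, 0.001, 0.035, 0.0854],
    [0, 0, 0, 0.001, 0.001, 0.045, 0.0854],
    [0, 0, 0, 0.001, 0.001, 0.045, 0.04],
    [0, 0, 0, 0.001, 0.001, 0.045, 0.025],
    [0, 0, 0, 0.001, 0.001, 0.045, 0.015],
    [0, 0, 0, 0.001, 0.001, 0.045, 0.0],
    [0, 0, 0, 0.001, 0.001, 0.045, 0.0],
    [0, 0, 0, 0.001, 0.001, 0.045, 0.0],
    [0, 0, 0, 0.001, 0.001, 0.045, 0.0]
  ]
}}

```text
clock: 3.9
position: [0.549, 0.2384, 0.287]
ee_rot: [0.708, 0.706, 0.0, 0.0]
ft_force: [-0.4, -1.0, 6.0]
grip_width: 0.174
```

```bash
python3 d.py .548 .239 .284; python3 - <<'E'
from h import *
snap('side','s3.png',(270,100,390,300),3)
E
```

```text
3.9 [0.549  0.2384 0.287 ] [-0.35 -1.03  5.95] 0.174 shift [ 0.0006 -0.001   0.003 ] turn [ 0.06 -0.02 -0.22] q [ 0.21  0.38 -0.91  1.41  0.3   1.49  0.87]
```

View pics/s3.png

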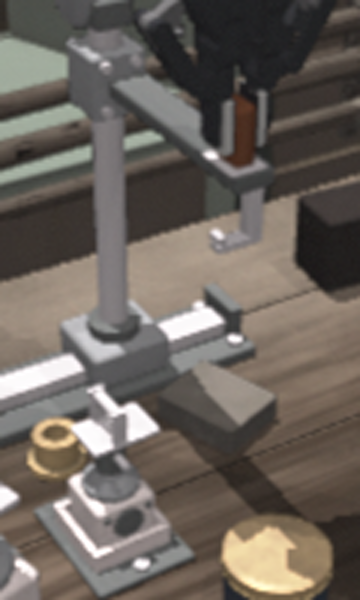

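>>> {"op": "move_arm", "data": {
  "moves": [
    [0, 0, 0, 0.005, 0, 0.008, 0],
    [0, 0, 0, 0.012, 0, 0.018, 0],
    [0, 0, 0, 0.019, 0, 0.03, 0],
    [0, 0, 0, 0.026, 0, 0.042, 0],
    [0, 0, 0, 0.033, 0, 0.054, 0],
    [0, 0, 0, 0.04, 0, 0.066, 0],
    [0, 0, 0, 0.047, 0, 0.078, 0],
    [0, 0, 0, 0.054, 0, 0.09, 0],
    [0, 0, 0, 0.06, 0, 0.098, 0],
    [0, 0, 0, 0.065, 0, 0.102, 0]
  ]
}}

```text
clock: 4.95
position: [0.5487, 0.3041, 0.1846]
ee_rot: [0.708, 0.706, 0.0, -0.0]
ft_force: [-4.1, -0.1, 10.7]
grip_width: 0.176
```

>>> {"op": "move_arm", "data": {
  "moves": [
    [0, 0, 0, 0, 0, 0, 0],
    [0, 0, 0, 0, 0, 0, 0],
    [0, 0, 0, 0, 0, 0, 0]
  ]
}}

```text
clock: 5.25
position: [0.5487, 0.3043, 0.1854]
ee_rot: [0.708, 0.706, 0.001, -0.0]
ft_force: [-4.1, -0.1, 8.9]
grip_width: 0.181
```

```bash
python3 d.py .549 .304 .168; python3 - <<'E'
from h import *
snap('side','s4.png',(270,170,370,300),4.5);snap('top','t4.png',(270,180,380,250),4)
E
```

```text
5.25 [0.5487 0.3043 0.1854] [-4.13 -0.09  8.93] 0.181 shift [-0.0003  0.0003  0.0174] turn [ 0.02 -0.07 -0.17] q [ 0.07  0.51 -0.88  1.48  0.4   1.34  0.72]
```

View pics/s4.png

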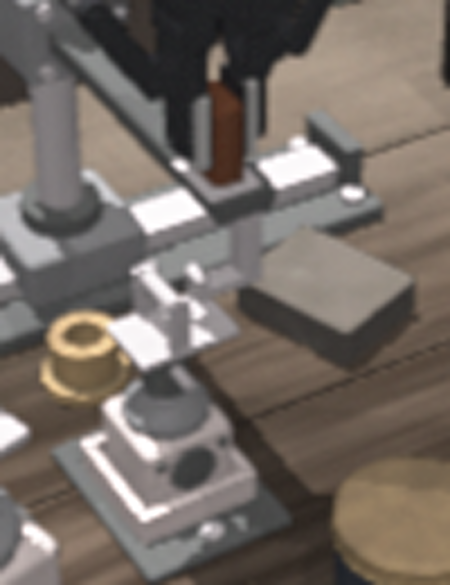

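The hook is just before the eye, with its tip at crop (195,275) and the plate below it. I check the predicted pixels against these.

```bash
python3 - <<'E'
from h import *
f=lambda P:((np.array(proj('side',P))-[270,170])*4.5).round().tolist()
print('tip', f((.549,.3183,.1264)))
for h in(0,.004):
  for yc in(.327,.331): print(h,yc,[f((.549+a,yc+b,.096+h)) for a,b in((-.017,-.03),(.017,-.03),(.017,.02),(-.017,.02))],'bar',[f((.549+a,yc,.117+h)) for a in(-.017,.017)])
E
```

```text
tip [188.0, 268.0]
0 0.327 [[249.0, 328.0], [212.0, 286.0], [115.0, 321.0], [150.0, 364.0]] bar [[190.0, 312.0], [153.0, 271.0]]
0 0.331 [[242.0, 330.0], [205.0, 289.0], [107.0, 324.0], [142.0, 367.0]] bar [[181.0, 315.0], [145.0, 273.0]]
0.004 0.327 [[249.0, 321.0], [212.0, 280.0], [115.0, 314.0], [150.0, 357.0]] bar [[189.0, 305.0], [153.0, 264.0]]
0.004 0.331 [[241.0, 324.0], [205.0, 282.0], [107.0, 317.0], [142.0, 360.0]] bar [[181.0, 308.0], [145.0, 266.0]]
```

>>> {"op": "move_arm", "data": {
  "moves": [
    [0, 0, 0, 0, 0, 0.004, 0],
    [0, 0, 0, 0, 0, 0.008, 0],
    [0, 0, 0, 0, 0, 0.011, 0],
    [0, 0, 0, 0, 0, 0.013, 0],
    [0, 0, 0, 0, 0, 0.014, 0],
    [0, 0, 0, 0, 0, 0.014, 0]
  ]
}}

```text
clock: 5.95
position: [0.5487, 0.3042, 0.1713]
ee_rot: [0.708, 0.706, 0.001, -0.0]
ft_force: [-4.5, 0.8, 9.1]
grip_width: 0.177
```

>>> {"op": "move_arm", "data": {
  "moves": [
    [0, 0, 0, 0, 0, 0.0005, 0],
    [0, 0, 0, 0, 0, 0.001, 0],
    [0, 0, 0, 0, 0, 0.001, 0]
  ]
}}

```text
clock: 6.25
position: [0.5487, 0.3041, 0.1705]
ee_rot: [0.708, 0.706, 0.0, -0.0]
ft_force: [-4.3, 1.1, 10.9]
grip_width: 0.178
```

>>> {"op": "move_arm", "data": {
  "moves": [
    [0, 0, 0, 0, 0, 0.0005, 0],
    [0, 0, 0, 0, 0, 0.001, 0],
    [0, 0, 0, 0, 0, 0.001, 0]
  ]
}}

```text
clock: 6.55
position: [0.5487, 0.3042, 0.1704]
ee_rot: [0.708, 0.706, 0.001, 0.0]
ft_force: [-7.5, -2.2, 16.8]
grip_width: 0.177
```

Contact at TCP z of about 0.1705 (roughly 7 N). I lift 2 mm clear, then slide under the bar.

>>> {"op": "move_arm", "data": {
  "moves": [
    [0, 0, 0, 0, 0, -0.002, 0],
    [0, 0, 0, 0, 0, -0.0033, 0],
    [0, 0, 0, 0, 0, -0.0033, 0],
    [0, 0, 0, 0, 0, -0.0033, 0]
  ]
}}

```text
clock: 6.95
position: [0.5487, 0.3042, 0.1728]
ee_rot: [0.708, 0.706, 0.001, -0.0]
ft_force: [-4.1, -0.2, 10.7]
grip_width: 0.177
```

>>> {"op": "move_arm", "data": {
  "moves": [
    [0, 0, 0, 0.002, 0, 0, 0],
    [0, 0, 0, 0.004, 0, 0, 0],
    [0, 0, 0, 0.006, 0, 0, 0],
    [0, 0, 0, 0.008, 0, 0, 0],
    [0, 0, 0, 0.01, 0, 0, 0],
    [0, 0, 0, 0.01, 0, 0, 0]
  ]
}}

```text
clock: 7.55
position: [0.5486, 0.3144, 0.1728]
ee_rot: [0.708, 0.706, 0.001, -0.0]
ft_force: [-4.0, 0.4, 10.3]
grip_width: 0.177
```

>>> {"op": "move_arm", "data": {
  "moves": [
    [0, 0, 0, 0.002, 0, 0, 0],
    [0, 0, 0, 0.004, 0, 0, 0],
    [0, 0, 0, 0.006, 0, 0, 0],
    [0, 0, 0, 0.008, 0, 0, 0],
    [0, 0, 0, 0.008, 0, 0, 0]
  ]
}}

```text
clock: 8.05
position: [0.5486, 0.3224, 0.1727]
ee_rot: [0.708, 0.706, 0.0, -0.0]
ft_force: [-4.9, 0.8, 10.4]
grip_width: 0.179
```

>>> {"op": "move_arm", "data": {
  "moves": [
    [0, 0, 0, 0.002, 0, 0, 0],
    [0, 0, 0, 0.004, 0, 0, 0],
    [0, 0, 0, 0.006, 0, 0, 0],
    [0, 0, 0, 0.008, 0, 0, 0],
    [0, 0, 0, 0.008, 0, 0, 0],
    [0, 0, 0, 0.008, 0, 0, 0]
  ]
}}

```text
clock: 8.65
position: [0.5485, 0.3304, 0.1727]
ee_rot: [0.708, 0.706, 0.0, -0.0]
ft_force: [-4.1, -0.1, 9.9]
grip_width: 0.179
```

```bash
python3 d.py .549 .331 .173; python3 - <<'E'
from h import *
snap('side','s5.png',(280,190,360,280),6.5)
E
```

```text
8.65 [0.5485 0.3304 0.1727] [-4.07 -0.07  9.93] 0.179 shift [ 0.0006  0.0005 -0.0003] turn [ 0.   -0.07 -0.16] q [ 0.01  0.55 -0.87  1.46  0.42  1.33  0.68]
```

View pics/s5.png

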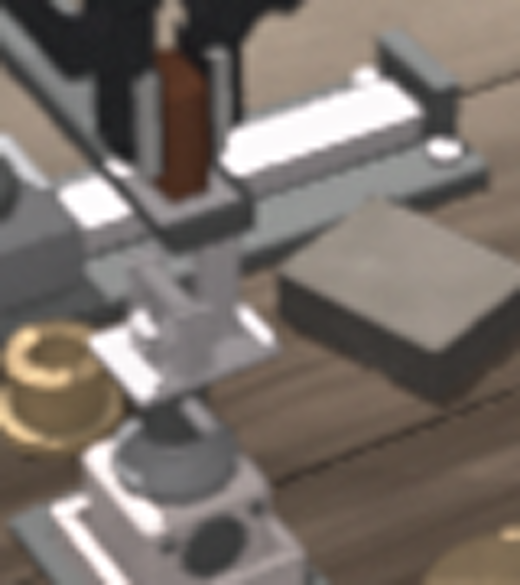

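The tip is past the bar, showing left of the cheek at (145,320), and the shank is behind it at (215,290). No side force. I ease up.

>>> {"op": "move_arm", "data": {
  "moves": [
    [0, 0, 0, 0, 0, -0.001, 0],
    [0, 0, 0, 0, 0, -0.003, 0],
    [0, 0, 0, 0, 0, -0.005, 0],
    [0, 0, 0, 0, 0, -0.007, 0],
    [0, 0, 0, 0, 0, -0.009, 0],
    [0, 0, 0, 0, 0, -0.011, 0],
    [0, 0, 0, 0, 0, -0.013, 0],
    [0, 0, 0, 0, 0, -0.015, 0],
    [0, 0, 0, 0, 0, -0.015, 0],
    [0, 0, 0, 0, 0, -0.015, 0]
  ]
}}

```text
clock: 9.7
position: [0.5485, 0.33, 0.1872]
ee_rot: [0.708, 0.706, 0.0, -0.0]
ft_force: [-4.5, 1.2, 6.3]
grip_width: 0.18
```

```bash
python3 d.py .549 .331 .287; python3 - <<'E'
from h import *
snap('side','s6.png',(270,170,370,290),4.5)
E
```

```text
9.7 [0.5485 0.33   0.1872] [-4.46  1.2   6.26] 0.18 shift [ 0.0011  0.0005 -0.0998] turn [-0.02 -0.04 -0.17] q [ 0.01  0.54 -0.88  1.44  0.41  1.36  0.69]
```

View pics/s6.png

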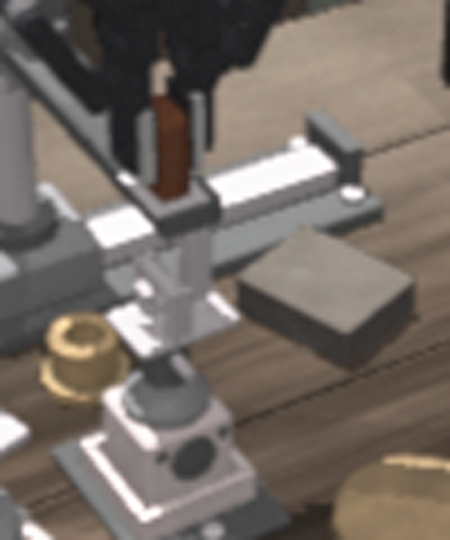

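The load shows up (fz down about 3.7 N) and the head is rising in the cradle. I continue slowly.

>>> {"op": "move_arm", "data": {
  "moves": [
    [0, 0, 0, 0, 0, -0.003, 0],
    [0, 0, 0, 0, 0, -0.008, 0],
    [0, 0, 0, 0, 0, -0.013, 0],
    [0, 0, 0, 0, 0, -0.018, 0],
    [0, 0, 0, 0, 0, -0.023, 0],
    [0, 0, 0, 0, 0, -0.028, 0],
    [0, 0, 0, 0, 0, -0.033, 0],
    [0, 0, 0, 0, 0, -0.038, 0],
    [0, 0, 0, 0, 0, -0.043, 0],
    [0, 0, 0, 0, 0, -0.048, 0]
  ]
}}

```text
clock: 10.75
position: [0.5485, 0.3296, 0.2352]
ee_rot: [0.708, 0.706, -0.0, -0.0]
ft_force: [-5.6, 0.1, 5.7]
grip_width: 0.178
```

>>> {"op": "move_arm", "data": {
  "moves": [
    [0, 0, 0, 0, 0, -0.005, 0],
    [0, 0, 0, 0, 0, -0.01, 0],
    [0, 0, 0, 0, 0, -0.015, 0],
    [0, 0, 0, 0, 0, -0.02, 0],
    [0, 0, 0, 0, 0, -0.025, 0],
    [0, 0, 0, 0, 0, -0.03, 0],
    [0, 0, 0, 0, 0, -0.035, 0],
    [0, 0, 0, 0, 0, -0.04, 0],
    [0, 0, 0, 0, 0, -0.043, 0],
    [0, 0, 0, 0, 0, -0.045, 0]
  ]
}}

```text
clock: 11.75
position: [0.5485, 0.3296, 0.2802]
ee_rot: [0.708, 0.706, -0.0, -0.0]
ft_force: [-5.5, -0.2, 4.1]
grip_width: 0.18
```

>>> {"op": "move_arm", "data": {
  "moves": [
    [0, 0, 0, 0, 0, -0.001, 0],
    [0, 0, 0, 0, 0, -0.002, 0],
    [0, 0, 0, 0, 0, -0.003, 0],
    [0, 0, 0, 0, 0, -0.003, 0],
    [0, 0, 0, 0, 0, -0.003, 0]
  ]
}}

```text
clock: 12.25
position: [0.5485, 0.3297, 0.2831]
ee_rot: [0.708, 0.706, -0.0, -0.0]
ft_force: [-5.0, 0.3, 4.4]
grip_width: 0.182
```

```bash
python3 d.py .549 .331 .287
```

```text
12.25 [0.5485 0.3297 0.2831] [-4.98  0.26  4.42] 0.182 shift [ 0.0013  0.0005 -0.0039] turn [-0.04 -0.02 -0.18] q [ 0.01  0.48 -0.9   1.3   0.37  1.53  0.72]
```

>>> {"op": "move_arm", "data": {
  "moves": [
    [0, 0, 0, 0, 0, -0.001, 0],
    [0, 0, 0, 0, 0, -0.002, 0],
    [0, 0, 0, 0, 0, -0.0025, 0],
    [0, 0, 0, 0, 0, -0.003, 0],
    [0, 0, 0, 0, 0, -0.003, 0]
  ]
}}

```text
clock: 12.75
position: [0.5485, 0.3296, 0.2861]
ee_rot: [0.708, 0.706, -0.0, -0.0]
ft_force: [-6.2, -0.2, 4.2]
grip_width: 0.18
```

>>> {"op": "move_arm", "data": {
  "moves": [
    [0, 0, 0, 0, 0, -0.0005, 0],
    [0, 0, 0, 0, 0, -0.001, 0],
    [0, 0, 0, 0, 0, -0.001, 0],
    [0, 0, 0, 0, 0, -0.001, 0]
  ]
}}

```text
clock: 13.15
position: [0.5485, 0.3296, 0.287]
ee_rot: [0.708, 0.706, -0.0, -0.0]
ft_force: [-6.3, -0.4, 4.8]
grip_width: 0.176
```

>>> {"op": "move_arm", "data": {
  "moves": [
    [0, 0, 0, 0, 0, -0.0005, 0],
    [0, 0, 0, 0, 0, -0.001, 0],
    [0, 0, 0, 0, 0, -0.0015, 0],
    [0, 0, 0, 0, 0, -0.002, 0],
    [0, 0, 0, 0, 0, -0.002, 0]
  ]
}}

```text
clock: 13.65
position: [0.5485, 0.3288, 0.2871]
ee_rot: [0.708, 0.706, -0.002, -0.0]
ft_force: [-5.8, 0.3, -8.0]
grip_width: 0.172
```

>>> {"op": "move_arm", "data": {
  "moves": [
    [0, 0, 0, 0, 0, -0.0005, 0],
    [0, 0, 0, 0, 0, -0.001, 0],
    [0, 0, 0, 0, 0, -0.0015, 0],
    [0, 0, 0, 0, 0, -0.0015, 0]
  ]
}}

```text
clock: 14.05
position: [0.5484, 0.3282, 0.2872]
ee_rot: [0.709, 0.706, -0.003, -0.0]
ft_force: [-5.9, 0.3, -26.4]
grip_width: 0.175
```

The stop is reached at 0.287. I ease off the upward pull, let the head settle, and open.

>>> {"op": "move_arm", "data": {
  "moves": [
    [0, 0, 0, 0, 0, 0.0015, 0],
    [0, 0, 0, 0, 0, 0.003, 0],
    [0, 0, 0, 0, 0, 0.003, 0],
    [0, 0, 0, 0, 0, 0.003, 0],
    [0, 0, 0, 0, 0, 0.003, 0.03],
    [0, 0, 0, 0, 0, 0.003, 0.05],
    [0, 0, 0, 0, 0, 0.003, 0.0854],
    [0, 0, 0, 0, 0, 0.003, 0.0854],
    [0, 0, 0, 0, 0, 0.003, 0.0854]
  ]
}}

```text
clock: 14.95
position: [0.5496, 0.3291, 0.2875]
ee_rot: [0.709, 0.705, 0.0, 0.0]
ft_force: [0.7, -0.5, 0.4]
grip_width: 0.993
```

>>> {"op": "move_arm", "data": {
  "moves": [
    [0, 0, 0, 0, 0, 0, 0.0854],
    [0, 0, 0, 0, 0, -0.01, 0.0854],
    [0, 0, 0, 0, 0, -0.03, 0.0854],
    [0, 0, 0, 0, 0, -0.06, 0.0854],
    [0, 0, 0, 0, 0, -0.09, 0.0854],
    [0, 0, 0, 0, 0, -0.12, 0.0854],
    [0, 0, 0, 0, 0, -0.13, 0.0854],
    [0, 0, 0, 0, 0, -0.13, 0.0854],
    [0, 0, 0, 0, 0, -0.13, 0.0854],
    [0, 0, 0, 0, 0, -0.13, 0.0854]
  ]
}}

```text
clock: 15.95
position: [0.5492, 0.3288, 0.4157]
ee_rot: [0.709, 0.706, -0.001, -0.0]
ft_force: [-0.0, -0.7, 0.1]
grip_width: 0.999
```

>>> {"op": "move_arm", "data": {
  "moves": [
    [0, 0, 0, 0, 0, 0, 0.0854],
    [0, 0, 0, 0, 0, 0, 0.0854],
    [0, 0, 0, 0, 0, 0, 0.0854],
    [0, 0, 0, 0, 0, 0, 0.0854],
    [0, 0, 0, 0, 0, 0, 0.0854],
    [0, 0, 0, 0, 0, 0, 0.0854],
    [0, 0, 0, 0, 0, 0, 0.0854],
    [0, 0, 0, 0, 0, 0, 0.0854],
    [0, 0, 0, 0, 0, 0, 0.0854],
    [0, 0, 0, 0, 0, 0, 0.0854]
  ]
}}

```text
clock: 16.95
position: [0.5492, 0.3291, 0.4171]
ee_rot: [0.709, 0.706, 0.0, 0.0]
ft_force: [0.6, 0.3, 0.4]
grip_width: 0.999
```

```bash
python3 d.py .549 .331 .287;python3 - <<'E'
from h import *
snap('side','s7.png',(220,60,400,300),2.4)
a=cv2.imread('pics/raw_s7.png').astype(int)
for _ in range(6): b=cams.camera('side')[:,:,::-1].astype(int); print(abs(a-b)[90:290,260:380].max(), (abs(a-b)[90:290,260:380].max(2)>25).sum())
E
```

```text
16.95 [0.5492 0.3291 0.4171] [0.57 0.28 0.45] 0.999 shift [ 0.0019 -0.0003  0.1301] turn [ 0.    0.   -0.25] q [-0.07  0.48 -0.9   1.01  0.38  1.8   0.74]
5 0
6 0
5 0
5 0
6 0
6 0
```

View pics/s7.png

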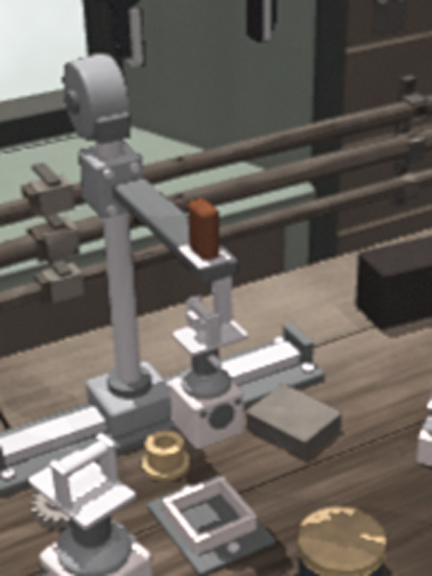

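The head hangs upright above the empty cradle. Successive frames show it still, and the gripper is clear.

```bash
python3 -c "
from h import *
print(manip.hand_in())"
```

```text
the job is handed in; nothing more can be done
None
```

I hung the middle-sized drive head on the balancer hook and handed the job in after about 17 s of robot time.

- **Approach:** I gripped the handle and pulled the hook down. I felt the landing plate at about 7 N above the spring force, lifted 2 mm, and slid the throat under the bar with no noticeable side force.
- **Lift:** I eased the hook up at about 0.05 m/s. The load showed as a drop of roughly 3.7 N in the pull on the gripper.
- **Top stop:** The hook reached its stop at the same height as at the start. My upward probing there pulled 26 N on the stop before I eased off; the 40 N limit was not reached. Then I let go.

**Last checks:**
- The side picture shows the head hanging upright from the hook above the empty cradle.
- Seven frames over 0.3 s show no motion.
- The gripper is open and about 130 mm higher, with near-zero force on it.
- The bush, gear, tin and block visible in that picture look untouched, but I did not measure their positions.

**Disagreement:** The plate felt about 2 mm higher than it looked in the images, which is within calibration error.

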